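# Open the bench air valve with its D-shank key

### The arm

A 6-joint arm with a two-finger parallel gripper is mounted at the origin on a cart in front of the work surface, level with it; the furniture and walls round the work are solid. World frame = base frame: x ahead of the robot, y to its left, z up, the work surface at z = 0. Lengths are in m, angles in rad, forces in N, time in s.
With the tool pointing down it reaches from about 0.4 to 0.825 m from the base axis. Payload 7 kg.
Tool frame: the origin (TCP) lies at the very end of the fingers, on their centre line; the grasp point (between the pads) lies arm.hold_point_z behind it (arm.hold_point_z is the distance from the TCP to the grasp point, in m); z points along the fingers, y is the line along which they close (so a half turn about z gives the same grasp; the last joint's range is limited). The gripper opens to 88 mm and grips with 3 to 60 N. Pads are 19 mm wide; open, the fingers measure 130 mm over their backs; the gripper's body (78 mm by 193 mm) begins 47 mm behind the grasp point.
Start: joints at [1.577, 0.359, 0.012, 0, -1.224, -0.288], TCP at [0.188, 0.648, 0.227] pointing down, gripper open.
Joint ranges: [-3.07, 3.07], [-1.43, 2.12], [-1.02, 1.25], [-3.03, 1.67], [-3.05, -0], [-3.03, 3.03]. Speed limits (rad/s): [2.39, 2.39, 3.01, 3.14, 3.14, 3.14].

### API

Orientations are given as [roll, pitch, yaw] about the fixed x, y, z axes, in that order (R = Rz(yaw) Ry(pitch) Rx(roll)).
In Python, from station import arm gives the robot as it stands.
- The arm moves only by the shell command python3 nudge.py 'ROWS' [FORCE]. ROWS is a JSON list of rows, 1 to 20 of them, each of 5 numbers: the finger opening in m, then dx, dy, dz in m, then a turn about the tool's z in rad; each row is the pose to reach, as a shift and turn from the pose commanded when the command began, along the tool's axes at that moment; what a row does not reach only later rows make up. A row lasts 1/12 s, in which the tool goes at most 0.0417 m and 0.125 rad, less where a joint would pass 70% of its speed; a pose out of reach is approached as far as the arm can. The fingers move at their own pace and stop on an object; FORCE is the grip in N (left out, the last holds). Time passes only in rows, so rows that do not move let the fingers close. It prints the time, the measured TCP pose, the force, the opening and the grip force at its end. Input that does not fit is refused with a message, and nothing moves.
- arm.get_state(): the state, without advancing time (a new reading comes with each control period).
- arm.grab_frame(name): name is "scene" or "top" or "wrist"; returns the picture (480x640x3 uint8, red, green, blue); there is no depth.
- arm.camera_params(name): a dict with "fx", "fy", "cx", "cy" (pixels), "D" ([k1, k2, p1, p2, k3] as OpenCV has them; the pictures are not rectified), "T" (4x4, takes a point from camera to world coordinates); the wrist camera has in their place "hand_eye" (4x4, takes a point from camera to tool coordinates, whose origin is the TCP and whose axes are the flange's). Camera axes: x right, y down, z forward; pixel columns grow to the right and rows downward; lengths in m; the calibration is good to about 2 mm. A picture is of the moment at which its call begins: read the wrist's pose just before it. camera_params takes no time and is no camera call.
- arm.job_done(): hands the job in; it is judged then, once.
The state is a dict: "t": time; "q": joint angles; "qd": joint speeds; "joint_efforts": joint torques, N m; "eef_pos": TCP position; "ee_rot": TCP orientation; "force": force on the tool from outside, world axes, zero at the start; "moment": the same for the moment, N m; "width": finger opening in m; "gripper_force": force on a finger pad.
Only numpy, scipy, OpenCV 4.12 (cv2) and the standard library are available. Lean on these libraries where they do the work, as an engineer would, in place of code of your own. Each camera call takes 0.05 s, during which the arm holds its last target. There are 200 camera calls.

### The job

Open the air valve on the bench with its loose key: take the key with the D-shaped collar out of its stand, turn it so that its flat matches the flat of the valve's sloping socket, and push it fully home. Then turn it clockwise until the valve reaches its stop, and let go, leaving the key in the valve. Leave the key with the square collar in its stand.

Things in the scene. Friction and masses are not known exactly. Their poses are not given: they have to be found in the camera images.
- d_key: Steel key, 250 g, upright in a stand at varying headings. D shank 24 mm across, 30 mm long, flat 6.5 mm from its axis, tip tapered 3 mm; above it a D collar 40 mm across, 6 mm thick, flat on the same side (11.5 mm from the axis); on top a flat bar grip. Origin: on the axis at the collar's underside, 50 mm above the bench at the start. z up the key, x towards the flat's side.
- d_key_grip (a point): Middle of the D key's bar grip, 24 mm above the key's origin; same axes. The bar is 12 mm thick (x), 36 mm wide (y) and 36 mm tall (z); it is gripped across 12 mm, the fingers closing along x. It stands on the collar.
- square_key: The other steel key, to be left alone: the same bar grip and sizes, but a square collar (34 mm) and a square shank (17 mm). It stands in the other stand. Origin at the collar's underside, on the axis.
- stand_a: Fixed sheet-metal stand, 66 x 80 mm, 50 mm high, with a round 31 mm hole in its top plate; the D key's collar rests on the plate with its shank hanging in the hole. Origin under its centre, on the bench. The two stands may have changed places.
- stand_b: A like stand that holds the square key.
- valve: Fixed grey wedge-shaped valve, 180 x 130 mm at its foot, 95 mm high. Its face slopes at 30 degrees, low towards the robot's left; on it a brass barrel 56 mm across stands square to the face, the D socket in its end, so the socket's axis leans 30 degrees from vertical towards the low front. Origin under its centre on the bench, x to its high back.
- socket_mouth (a point): Centre of the brass barrel's end face, where the socket opens, about 90 mm above the bench; it turns with the barrel. z points out along the socket's axis, x to the side of its flat. The socket is 26 mm across, flat 7.5 mm from the axis, 36 mm deep, mouth chamfered 2 mm: 1 mm clearance all round. With the key fully home its origin lies here, its x and z along this x and z.
- spindle (a joint): Angle (rad) of the brass barrel about its axis; grows as it is turned clockwise, looking down into the socket. Starts between 0 and 0.4; fully open at the stop, 1.4. Friction of 0.12 N m holds it where it is left, no spring. The fitted key has 0.2 to 0.3 rad of play either way.

How it is judged:
On the way, in this order (a step that is already met when the one before it is completed fails the run):
1. the D key is fully home in the socket (z of d_key in the frame of socket_mouth below 0.003 m and distance between d_key and socket_mouth below 0.005 m and angle between the z axis of d_key and the z axis of socket_mouth, either way round below 0.09 rad and angle between the x axis of d_key and the x axis of socket_mouth, either way round below 0.5 rad), for 0.2 s.
2. the valve is turned to its stop with the key in it (all of step 1 and value of joint spindle above 1.28 rad), for 0.2 s.
At the end, for the whole second after the job is handed in: The D key is at rest in the socket, its collar within 3 mm of the barrel's end face, its origin within 5 mm of the socket mouth and its axes in line with the socket (0.09 rad, its flat 0.5 rad); the spindle is past 1.28 rad (stop at 1.4); the square key is still in its stand (all of step 2 and linear speed of d_key below 0.02 m/s and distance between square_key and stand_b below 0.06 m); the robot touches nothing.
It fails at once if the square key is taken out of its stand (distance between square_key and stand_b above 0.075 m).
It also fails if it takes over 58 s, if anything falls off the work surface, if the arm or the gripper's body presses on something with over 40 N, if the wrist force passes 120 N, or if a joint passes its speed limit or range.

## Working session

There is one attempt and no reset: what is moved stays moved. The work goes in short steps, Python scripts to look and compute and a shell command to move; the robot and the scene stay as the last step left them, time stands still between calls to the robot, and variables do not carry over. Pictures are saved under pics/ and viewed, at most 10 in all, crops included, and the job is handed in when it is done.

```bash
ls -la; mkdir -p pics; python3 - <<'E'
from station import arm
import cv2
print(arm.get_state()); print(arm.hold_point_z)
for n in("scene","top","wrist"):
    f=arm.grab_frame(n); cv2.imwrite(f"pics/{n}0.png",f[:,:,::-1]); print(n,arm.camera_params(n))
E
```

```text
total 20
drwxr-xr-x  3 agent agent 4096 Nov 27 05:48 .
drwxr-xr-x 23 root  root  4096 Nov 27 05:48 ..
-rw-r--r--  1 agent agent   61 Jan  1  1970 nudge.py
drwxr-xr-x  2 agent agent 4096 Nov 27 05:48 pics
-rw-r--r--  1 agent agent   42 Jan  1  1970 station.py
{'t': 0.0, 'q': array([ 1.57708587e+00,  3.59407621e-01,  1.10495536e-02, -3.66192943e-04,
       -1.22409895e+00, -2.88125587e-01]), 'qd': array([ 0.00134253, -0.00017206,  0.00026841,  0.00030817, -0.00092036,
        0.00015684]), 'joint_efforts': array([ 3.00504162e-04, -5.82720780e+01,  2.93054241e+01,  6.99713320e+00,
        6.78488650e-03, -1.61648632e-04]), 'eef_pos': array([0.1875986 , 0.64788917, 0.22560234]), 'ee_rot': array([ 3.13990259e+00, -1.41891476e-04, -2.81960639e-01]), 'force': array([-0.18934092,  0.12520861,  0.44094099]), 'moment': array([-0.00200759, -0.02115991, -0.00726486]), 'gripper_force': 0.0, 'width': 0.08771544543509535}
0.0188
scene {'fx': 556.0586391040486, 'fy': 556.0586391040486, 'cx': 315.85408212391394, 'cy': 244.00035107985622, 'D
[... 601 characters left out ...]
586 , -0.01367892,  0.06839814],
       [ 0.01481082, -0.04536868, -0.99886051,  1.42614353],
       [ 0.        ,  0.        ,  0.        ,  1.        ]])}
wrist {'fx': 430.89803605860686, 'fy': 430.89803605860686, 'cx': 316.72270028434184, 'cy': 240.51176830528408, 'D': array([-0.03808175,  0.        ,  0.        ,  0.        ,  0.        ]), 'hand_eye': array([[ 4.03675328e-04, -9.54175713e-01, -2.99246630e-01,
         8.09572930e-02],
       [ 9.99999918e-01,  3.80486548e-04,  1.35755153e-04,
         8.55687137e-04],
       [-1.56749531e-05, -2.99246660e-01,  9.54175789e-01,
        -1.58253274e-01],
       [ 0.00000000e+00,  0.00000000e+00,  0.00000000e+00,
         1.00000000e+00]])}
```
View pics/scene0.png

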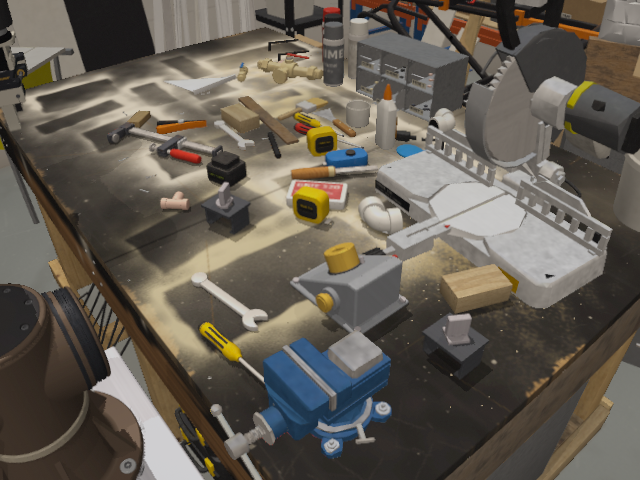

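View pics/top0.png

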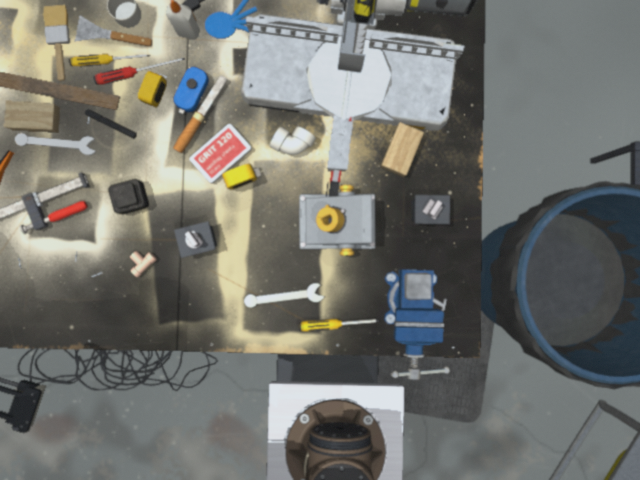

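```bash
cat > h.py <<'E'
import numpy as np, cv2
from station import arm
from scipy.spatial.transform import Rotation as R
def tool():
    s=arm.get_state(); T=np.eye(4); T[:3,:3]=R.from_euler('xyz',s['ee_rot']).as_matrix(); T[:3,3]=s['eef_pos']; return T
def cam(n,T=None):
    p=arm.camera_params(n); K=np.array([[p['fx'],0,p['cx']],[0,p['fy'],p['cy']],[0,0,1]])
    return K,p['D'],(p['T'] if n!='wrist' else (tool() if T is None else T)@p['hand_eye'])
def ray(c,uv):
    K,D,T=c; q=cv2.undistortPoints(np.array([[uv]],float),K,D)[0,0]
    d=T[:3,:3]@[q[0],q[1],1]; return T[:3,3],d/np.linalg.norm(d)
def onz(c,uv,z): o,d=ray(c,uv); return o+d*(z-o[2])/d[2]
def tri(*cu):
    A=0;b=0
    rs=[ray(*x) for x in cu]
    for o,d in rs: M=np.eye(3)-np.outer(d,d); A=A+M; b=b+M@o
    p=np.linalg.solve(A,b); return p,[np.linalg.norm((np.eye(3)-np.outer(d,d))@(p-o)) for o,d in rs]
def pix(c,P):
    K,D,T=c; Ti=np.linalg.inv(T); return cv2.projectPoints(np.array(P,float).reshape(-1,3),cv2.Rodrigues(Ti[:3,:3])[0],Ti[:3,3],K,D)[0][:,0]
def goto(P,yaw=None):
    "shift in tool axes to bring TCP to P"
    T=tool(); return (T[:3,:3].T@(np.array(P)-T[:3,3])).round(4)
E
python3 - <<'E'
from h import *
t=cam('top');s=cam('scene')
for n,a,b in(('left key',(194,236),(226,190)),('right key',(432,207),(460,325)),('barrel',(330,219),(342,251))):
    print(n,tri((t,a),(s,b)),onz(t,a,.08))
p=onz(t,(195,238),.07); print(goto([p[0],p[1],.226]), goto([.5,.0,.226]),tool())
I=cv2.imread('pics/scene0.png');J=cv2.imread('pics/top0.png')
z=lambda I,x,y,w:cv2.resize(I[y-w//2:y+w//2,x-w//2:x+w//2],(390,390),interpolation=2)
cv2.imwrite('pics/c.png',np.hstack([z(I,226,205,64),z(I,455,335,80)]))
E
```

```text
left key (array([0.48845346, 0.33402477, 0.08023322]), [np.float64(0.0015420123536676144), np.float64(0.0015420123536676283)]) [0.48979323 0.33328653 0.08      ]
right key (array([ 0.57223958, -0.20737503,  0.06706132]), [np.float64(0.0028441977839816575), np.float64(0.002844197783981753)]) [ 0.5690922  -0.20263092  0.08      ]
barrel (array([0.53611488, 0.02788362, 0.08578773]), [np.float64(0.0006992938324750106), np.float64(0.0006992938324750707)]) [0.53594883 0.02814321 0.08      ]
[3.739e-01 2.198e-01 2.000e-04] [0.4803 0.5355 0.0006] [[ 9.60530803e-01 -2.78173561e-01 -2.16107547e-04  1.87631318e-01]
 [-2.78173607e-01 -9.60529975e-01 -1.26948354e-03  6.48015557e-01]
 [ 1.45558980e-04  1.27949346e-03 -9.99999171e-01  2.25825236e-01]
 [ 0.00000000e+00  0.00000000e+00  0.00000000e+00  1.00000000e+00]]
```

View pics/c.png

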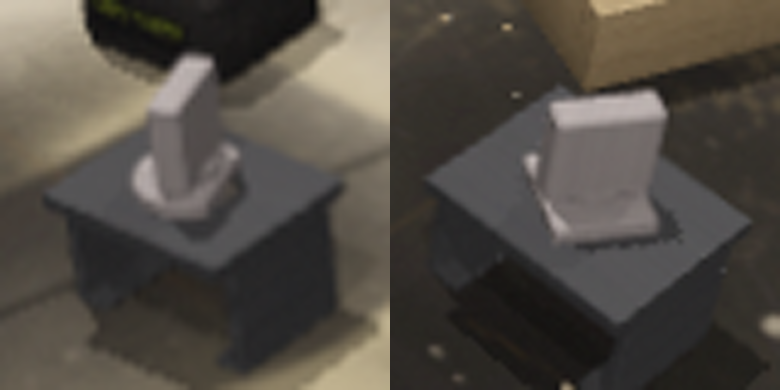

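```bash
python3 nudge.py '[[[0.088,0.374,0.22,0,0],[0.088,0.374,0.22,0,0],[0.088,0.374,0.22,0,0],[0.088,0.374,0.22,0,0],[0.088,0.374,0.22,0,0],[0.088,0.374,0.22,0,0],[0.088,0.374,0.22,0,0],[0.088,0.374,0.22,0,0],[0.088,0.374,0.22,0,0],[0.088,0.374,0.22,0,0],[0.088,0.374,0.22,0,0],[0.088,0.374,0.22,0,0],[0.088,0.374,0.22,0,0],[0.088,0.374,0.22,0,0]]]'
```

```text
refused: ROWS must be a list of rows, each a list of 5 numbers. Nothing was moved.
```

I used the wrong layout. The manual says a list of rows, each a list of 5 numbers; once more.

```bash
python3 nudge.py '[[0.088,0.374,0.22,0,0],[0.088,0.374,0.22,0,0],[0.088,0.374,0.22,0,0],[0.088,0.374,0.22,0,0],[0.088,0.374,0.22,0,0],[0.088,0.374,0.22,0,0],[0.088,0.374,0.22,0,0],[0.088,0.374,0.22,0,0],[0.088,0.374,0.22,0,0],[0.088,0.374,0.22,0,0],[0.088,0.374,0.22,0,0],[0.088,0.374,0.22,0,0],[0.088,0.374,0.22,0,0],[0.088,0.374,0.22,0,0]]'
python3 - <<'E'
from h import *
T=tool(); f=arm.grab_frame('wrist'); cv2.imwrite('pics/w1.png',f[:,:,::-1]); np.save('T1.npy',T); print(T.round(4), arm.get_state()['q'])
E
```

```text
t: 1.32
eef_pos: [0.4856, 0.3331, 0.2263]
ee_rot: [3.141, 0.0, -0.282]
force: [0.2, 0.1, -1.1]
width: 0.0879
gripper_force: 0.0
[[ 9.605e-01 -2.785e-01 -3.000e-04  4.856e-01]
 [-2.785e-01 -9.605e-01 -1.000e-04  3.331e-01]
 [-3.000e-04  2.000e-04 -1.000e+00  2.263e-01]
 [ 0.000e+00  0.000e+00  0.000e+00  1.000e+00]] [ 9.33675086e-01  2.18351119e-01 -1.84163273e-01 -1.76705335e-04
 -1.16843534e+00  3.55875205e-01]
```

View pics/w1.png

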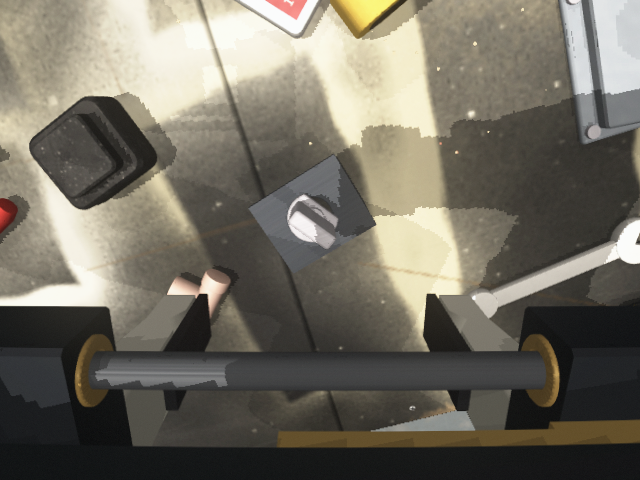

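```bash
python3 nudge.py '[[0.088,0.05,0.09,0,0],[0.088,0.05,0.09,0,0],[0.088,0.05,0.09,0,0],[0.088,0.05,0.09,0,0]]'
python3 - <<'E'
from h import *
T=tool(); f=arm.grab_frame('wrist'); cv2.imwrite('pics/w2.png',f[:,:,::-1]); np.save('T2.npy',T)
E
python3 nudge.py '[[0.088,0.083,0.19,0,0],[0.088,0.083,0.19,0,0],[0.088,0.083,0.19,0,0],[0.088,0.083,0.19,0,0],[0.088,0.083,0.19,0,0],[0.088,0.083,0.19,0,0],[0.088,0.083,0.19,0,0]]'
python3 - <<'E'
from h import *
T=tool(); f=arm.grab_frame('wrist'); cv2.imwrite('pics/w3.png',f[:,:,::-1]); np.save('T3.npy',T); print(T.round(4))
t=cam('top')
a=cv2.imread('pics/w1.png');b=cv2.imread('pics/w2.png')
P=[0.489,0.333,.07]
def crop(I,T,P,w):
    u=pix(cam('wrist',T),P)[0].astype(int); print(u); x,y=u-w//2; return cv2.resize(I[max(y,0):y+w,max(x,0):x+w],(390,390),interpolation=2)
A=[crop(a,np.load('T1.npy'),P,110),crop(b,np.load('T2.npy'),P,110)]
B=[crop(cv2.imread('pics/w3.png'),T,[.536,.028,.09],160)]
cv2.imwrite('pics/c2.png',np.hstack(A)); cv2.imwrite('pics/c3.png',cv2.resize(B[0],(560,560)))
E
```

```text
t: 1.7
eef_pos: [0.5084, 0.2306, 0.2268]
ee_rot: [3.141, 0.0, -0.282]
force: [-0.3, -1.0, -0.3]
width: 0.0878
gripper_force: 0.0
t: 2.33
eef_pos: [0.5359, 0.0266, 0.2265]
ee_rot: [-3.141, -0.0, -0.284]
force: [-0.3, -0.0, 0.0]
width: 0.0876
gripper_force: 0.0
[[ 9.600e-01 -2.799e-01  1.000e-04  5.359e-01]
 [-2.799e-01 -9.600e-01  1.000e-04  2.660e-02]
 [ 0.000e+00 -1.000e-04 -1.000e+00  2.265e-01]
 [ 0.000e+00  0.000e+00  0.000e+00  1.000e+00]]
[314 213]
[197 275]
[313 225]
```

View pics/c2.png

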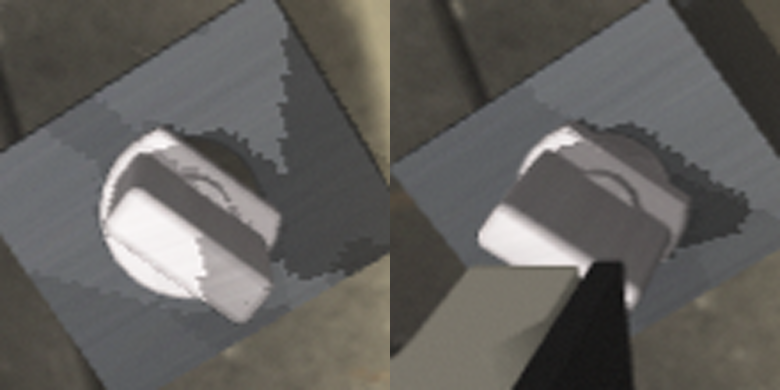

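View pics/c3.png

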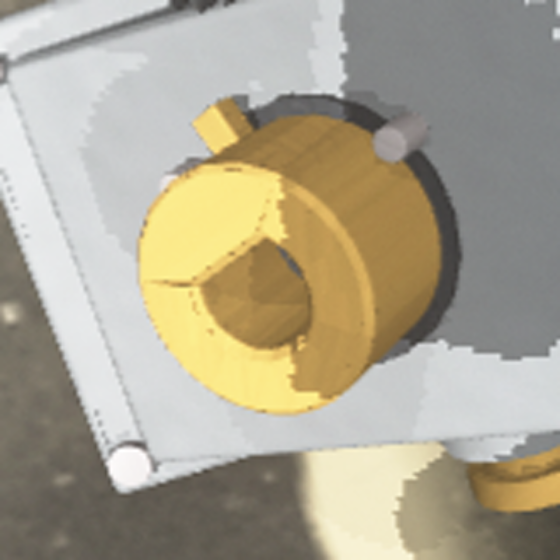

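```bash
python3 - <<'E'
from h import *
w=cam('wrist',np.load('T3.npy')); t=cam('top'); s=cam('scene'); k1=cam('wrist',np.load('T1.npy')); k2=cam('wrist',np.load('T2.npy'))
# key bar top corners by crop, w1 (origin 314-55,213-55) scale 390/110 ; w2 (197-55,275-55)
A=lambda x,y:(259+x/3.545,158+y/3.545); B=lambda x,y:(142+x/3.545,220+y/3.545)
# collar flat ends (upper rim), both views
for n,a,b in(('flatL',(163,128),(568,126)),('flatR',(281,213),(690,207)),('bartop L corner',(106,225),(478,238)),('bar near corner (w1 140,188)',(140,188),(508,204))):
    print(n,tri((k1,A(*a)),(k2,B(*b))))
fl=onz(k1,A(163,128),.056)[:2];fr=onz(k1,A(281,213),.056)[:2]; d=fr-fl; print('flat len',np.linalg.norm(d),'normal ang',np.arctan2(d[1],d[0])+np.pi/2)
c=[onz(k1,A(*p),.092)[:2] for p in((140,188),(106,225),(240,322),(271,286))]; c=np.array(c)
print('bar top',c.mean(0),[np.linalg.norm(c[i]-c[i-1]) for i in range(4)],'long dir',np.arctan2(*(c[3]-c[0]+c[2]-c[1])[::-1]))
# valve yaw from top: light grey mask
J=cv2.imread('pics/top0.png'); m=np.zeros(J.shape[:2],np.uint8); hsv=cv2.cvtColor(J,cv2.COLOR_BGR2HSV)
m[180:260,290:385]=((hsv[...,1]<45)&(hsv[...,2]>90))[180:260,290:385]*255
cn=max(cv2.findContours(m,0,2)[0],key=cv2.contourArea); r=cv2.minAreaRect(cn); print(r)
bx=np.array([onz(t,p,.04)[:2] for p in cv2.boxPoints(r)]);print(bx.round(3),[np.arctan2(*(bx[i]-bx[i-1])[::-1]).round(3) for i in range(4)])
# face rim points in crop c3
C=lambda x,y:(233+x/3.5,145+y/3.5)
rim=[(138,255),(150,210),(180,180),(225,163),(295,188),(345,240),(373,325),(345,395),(285,412),(225,398),(165,345)]
from scipy.optimize import least_squares
rays=[ray(w,C(*p)) for p in rim]
def plane(uv,c,yaw):
    n=np.array([.5*np.cos(yaw),.5*np.sin(yaw),.866]); o,d=ray(w,uv); return o+d*(n@(c-o))/(n@d),n
for yaw in(1.5,1.57,1.64):
  f=lambda p:[np.linalg.norm(plane(C(*q),p,yaw)[0]-p)-.028 for q in rim]
  r=least_squares(f,[.536,.028,.09]); c=r.x; a=plane(C(195,275),c,yaw)[0]; b=plane(C(265,235),c,yaw)[0]; n=plane(C(0,0),c,yaw)[1]
  e1=np.cross(n,[np.cos(yaw),np.sin(yaw),0]); e1=np.cross([np.cos(yaw),np.sin(yaw),0],[0,0,1]); e2=np.cross(n,e1)
  d=b-a; dd=np.cross(d,n); dd/=np.linalg.norm(dd); dd*=np.sign(dd@((a+b)/2-c))
  print(yaw,'c',c.round(4),'rms',np.std(r.fun),'flat len',np.linalg.norm(d),'dist',dd@((a+b)/2-c),'gamma',np.arctan2(dd@e2,dd@e1),'e1',e1.round(2))
E
```

```text
flatL (array([0.48313581, 0.2966027 , 0.02848028]), [np.float64(0.044687504354908064), np.float64(0.04468750435490803)])
flatR (array([0.46014483, 0.27353574, 0.0441442 ]), [np.float64(0.04573627295145061), np.float64(0.045736272951450475)])
bartop L corner (array([0.45396351, 0.32669261, 0.00143844]), [np.float64(0.040311625399828944), np.float64(0.04031162539982904)])
bar near corner (w1 140,188) (array([ 0.45897196,  0.31666065, -0.00589561]), [np.float64(0.04003545917518794), np.float64(0.0400354591751879)])
flat len 0.032302597175853785 normal ang -0.9156377856218221
bar top [0.48309681 0.33592274] [np.float64(0.03291416746666732), np.float64(0.010156992999259883), np.float64(0.03349829485362445), np.float64(0.009793294462344197)] long dir -2.5070097912155895
((332.0, 219.5), (79.0, 84.0), 90.0)
[[ 0.627  0.123]
 [ 0.633 -0.074]
 [ 0.448 -0.078]
 [ 0.443  0.118]] [np.float64(0.027), np.float64(-1.544), np.float64(-3.121), np.float64(1.595)]
1.5 c [0.5329 0.0359 0.0803] rms 0.0006709482931875115 flat len 0.021315986045325957 dist 0.009038222502426948 gamma 0.3709049003163577 e1 [ 1.   -0.07  0.  ]
1.57 c [0.5331 0.0357 0.0818] rms 0.0004686845964880505 flat len 0.021375347241724536 dist 0.009136317666482695 gamma 0.31067065545482514 e1 [ 1. -0.  0.]
1.64 c [0.5335 0.0354 0.0836] rms 0.00037582585503636337 flat len 0.021391854795193056 dist 0.009242235860660258 gamma 0.2506930901532061 e1 [ 1.    0.07 -0.  ]
```

```bash
python3 - <<'E'
from h import *
k1=cam('wrist',np.load('T1.npy')); k2=cam('wrist',np.load('T2.npy'))
A=lambda x,y:(259+x/3.545,158+y/3.545); B=lambda x,y:(142+(x-390)/3.545,220+y/3.545)
for n,a,b in(('flatL',(163,128),(568,126)),('flatR',(281,213),(690,207)),('bartop L corner',(106,225),(478,238)),('bar near corner (w1 140,188)',(140,188),(508,204))):
    print(n,tri((k1,A(*a)),(k2,B(*b))))
I=cv2.imread('pics/scene0.png');J=cv2.imread('pics/top0.png')
cv2.imwrite('pics/c4.png',np.hstack([cv2.resize(I[235:335,285:415],(455,350),interpolation=2),cv2.resize(J[185:255,295:381],(344,350)[:2],interpolation=2)[:350]]))
w=cam('wrist',np.load('T3.npy')); print(pix(w,[.533,.0357,.0818]))
E
```

```text
flatL (array([0.50257933, 0.33663979, 0.05562062]), [np.float64(6.793049385738377e-05), np.float64(6.793049385743591e-05)])
flatR (array([0.47615147, 0.31684256, 0.05465749]), [np.float64(0.0005941773733859894), np.float64(0.0005941773733860327)])
bartop L corner (array([0.493385  , 0.35027013, 0.09058415]), [np.float64(8.48045310261342e-05), np.float64(8.480453102608076e-05)])
bar near corner (w1 140,188) (array([0.4985402 , 0.34167606, 0.08968025]), [np.float64(8.136811330059201e-05), np.float64(8.136811330051823e-05)])
[[304.5992509  229.07675861]]
```

View pics/c4.png

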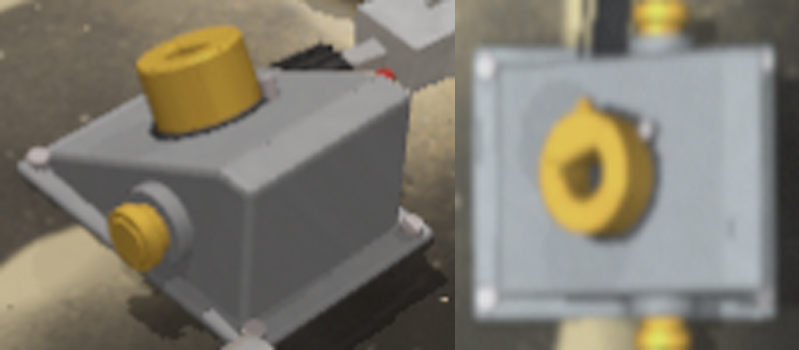

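```bash
python3 - <<'E'
from h import *
w=cam('wrist',np.load('T3.npy')); t=cam('top'); s=cam('scene')
a=(w,(304.6,229.1)); b=(s,(339.6,249.6)); c=(t,(327,219.4))
print(tri(a,b),tri(a,b,c),tri(b,c)); print([onz(w,a[1],z).round(4) for z in(.083,.087,.09)])
# valve yaw from bolts
p=np.array([onz(t,q,.006) for q in((303,198),(373,197),(372,244.4),(303,245))]); print(p.round(3)); d=p[0]-p[1]+p[3]-p[2]; print('lean yaw',np.arctan2(d[1],d[0]), p.mean(0))
# grasp move
T=tool(); psi=-.925-np.pi/2; cur=arm.get_state()['ee_rot'][2]; print('turn about tool z', cur-(psi), goto([.4828,.3359,.15]))
E
```

```text
(array([0.53508241, 0.03410301, 0.08622612]), [np.float64(0.0014132910759798664), np.float64(0.0014132910759798003)]) (array([0.53490786, 0.03450144, 0.08591382]), [np.float64(0.001089950640241907), np.float64(0.0017652007853625523), np.float64(0.0007018906648927273)]) (array([0.53546809, 0.03430646, 0.08521716]), [np.float64(0.0011927986774466024), np.float64(0.0011927986774467039)])
[array([0.5333, 0.0356, 0.083 ]), array([0.5344, 0.0351, 0.087 ]), array([0.5352, 0.0348, 0.09  ])]
[[ 0.59   0.092  0.006]
 [ 0.596 -0.076  0.006]
 [ 0.483 -0.076  0.006]
 [ 0.477  0.089  0.006]]
lean yaw 1.607741060437471 [0.53642441 0.00724457 0.006     ]
turn about tool z 2.2135263735284885 [-0.1368 -0.2813  0.0766]
```

```bash
python3 nudge.py '[[0.088,-0.137,-0.281,0.05,2.213],[0.088,-0.137,-0.281,0.05,2.213],[0.088,-0.137,-0.281,0.05,2.213],[0.088,-0.137,-0.281,0.05,2.213],[0.088,-0.137,-0.281,0.05,2.213],[0.088,-0.137,-0.281,0.05,2.213],[0.088,-0.137,-0.281,0.05,2.213],[0.088,-0.137,-0.281,0.05,2.213],[0.088,-0.137,-0.281,0.05,2.213],[0.088,-0.137,-0.281,0.05,2.213],[0.088,-0.137,-0.281,0.05,2.213],[0.088,-0.137,-0.281,0.05,2.213],[0.088,-0.137,-0.281,0.05,2.213],[0.088,-0.137,-0.281,0.05,2.213],[0.088,-0.137,-0.281,0.05,2.213],[0.088,-0.137,-0.281,0.05,2.213],[0.088,-0.137,-0.281,0.05,2.213],[0.088,-0.137,-0.281,0.05,2.213],[0.088,-0.137,-0.281,0.05,2.213],[0.088,-0.137,-0.281,0.05,2.213]]'
python3 - <<'E'
from h import *
print(goto([.4828,.3359,.0617]),arm.get_state()['ee_rot'],arm.get_state()['q'])
E
```

```text
t: 4.05
eef_pos: [0.4812, 0.3368, 0.1765]
ee_rot: [3.142, -0.0, -2.49]
force: [-0.1, 0.8, 0.0]
width: 0.0874
gripper_force: 0.0
[-0.0007 -0.0017  0.1148] [ 3.14153700e+00 -2.64218462e-05 -2.49017208e+00] [ 9.43279909e-01  2.53340963e-01 -2.57530158e-01 -6.98155343e-05
 -1.05993450e+00 -1.86262153e+00]
```

```bash
python3 nudge.py '[[0.07,-0.0007,-0.0017,0.04,0.006],[0.07,-0.0007,-0.0017,0.08,0.006],[0.07,-0.0007,-0.0017,0.1,0.006],[0.07,-0.0007,-0.0017,0.115,0.006],[0.07,-0.0007,-0.0017,0.115,0.006],[0.01,-0.0007,-0.0017,0.115,0.006],[0.01,-0.0007,-0.0017,0.115,0.006],[0.01,-0.0007,-0.0017,0.115,0.006],[0.01,-0.0007,-0.0017,0.115,0.006],[0.01,-0.0007,-0.0017,0.115,0.006],[0.01,-0.0007,-0.0017,0.115,0.006],[0.01,-0.0007,-0.0017,0.115,0.006],[0.01,-0.0007,-0.0017,0.115,0.006],[0.01,-0.0007,-0.0017,0.115,0.006]]' 20
```

```text
t: 5.22
eef_pos: [0.4839, 0.3342, 0.0617]
ee_rot: [3.141, 0.0, -2.501]
force: [-0.2, 1.9, -0.5]
width: 0.0158
gripper_force: 0.3
```

```bash
python3 nudge.py '[[0.008,0,0,0,0],[0.008,0,0,0,0],[0.008,0,0,0,0],[0.008,0,0,0,0]]' 20
```

```text
t: 5.55
eef_pos: [0.4838, 0.3344, 0.0617]
ee_rot: [3.141, 0.0, -2.501]
force: [-0.8, 1.4, 1.8]
width: 0.0114
gripper_force: 20.0
```

```bash
python3 nudge.py '[[0.008,0,0,-0.009,0],[0.008,0,0,-0.0175,0],[0.008,0,0,-0.0175,0],[0.008,-0.004,0,-0.0175,0],[0.008,-0.008,0,-0.0175,0],[0.008,-0.012,0,-0.0175,0],[0.008,-0.016,0,-0.0175,0],[0.008,-0.02,0,-0.0175,0],[0.008,-0.024,0,-0.0175,0],[0.008,-0.0275,0,-0.0175,0],[0.008,-0.03,0,-0.0175,0],[0.008,-0.03,0,-0.0175,0]]'
python3 - <<'E'
from h import *
T=tool(); f=arm.grab_frame('wrist'); cv2.imwrite('pics/w5.png',f[:,:,::-1]); np.save('T5.npy',T); print(T[:3,3])
w=cam('wrist',T)
G=T@[0,0,-.0188,1]
print(pix(w,[G[:3]]))
g=arm.grab_frame('scene'); cv2.imwrite('pics/s5.png',g[:,:,::-1]);print(pix(cam('scene'),[G[:3]]))
E
```

```text
t: 6.55
eef_pos: [0.5061, 0.3506, 0.0776]
ee_rot: [-3.141, -0.006, -2.502]
force: [-6.3, -1.2, -0.9]
width: 0.0122
gripper_force: 20.0
[0.50612907 0.35064604 0.07758121]
[[316.92627362 341.08822985]]
[[229.1230619  177.09259617]]
```

```bash
python3 nudge.py '[[0.008,0,0,-0.03,0],[0.008,0,0,-0.06,0],[0.008,0,0,-0.09,0],[0.008,0,0,-0.1,0],[0.008,0,0,-0.1,0]]' 30
python3 - <<'E'
from h import *
T=tool(); f=arm.grab_frame('wrist'); np.save('T6.npy',T); print(T[:3,3])
G=(T@[0,0,-.0188,1])[:3]; w=cam('wrist',T); x,y=pix(w,[G])[0].astype(int); print(x,y)
g=arm.grab_frame('scene'); u,v=pix(cam('scene'),[G])[0].astype(int); print(u,v)
F=f[max(y-150,0):y+110,x-130:x+130,::-1]; H=g[v-50:v+60,u-55:u+55,::-1]
cv2.imwrite('pics/w6.png',f[:,:,::-1]);cv2.imwrite('pics/s6.png',g[:,:,::-1]);cv2.imwrite('pics/c6.png',np.hstack([cv2.resize(F,(400,400)),cv2.resize(H,(400,400),interpolation=2)])); print(F.shape,max(y-150,0),x-130)
E
```

```text
t: 7.07
eef_pos: [0.5093, 0.3534, 0.1823]
ee_rot: [3.141, 0.006, -2.501]
force: [1.0, -0.4, -1.3]
width: 0.0121
gripper_force: 30.0
[0.50932344 0.35344958 0.18231546]
316 341
224 130
(260, 260, 3) 191 186
```

View pics/c6.png

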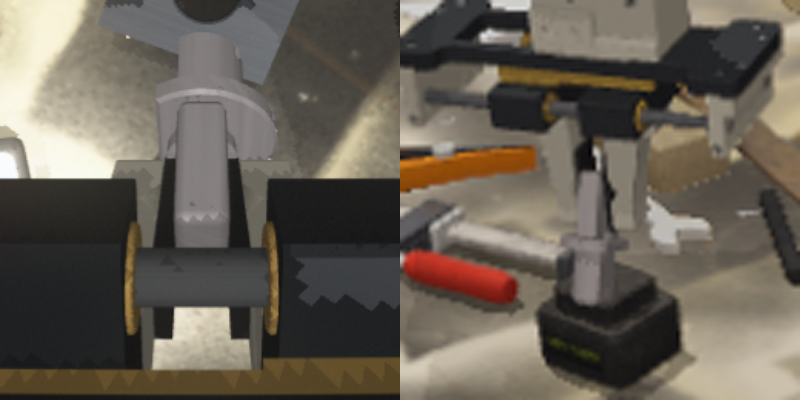

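```bash
cat > tilt.py <<'E'
from h import *
def tilt(T,pts,org,s):
    w=cam('wrist',T); Ti=np.linalg.inv(T); out=[]
    for p in pts:
        o,d=ray(w,(org[0]+p[0]/s,org[1]+p[1]/s)); o=Ti[:3,:3]@o+Ti[:3,3]; d=Ti[:3,:3]@d
        q=o-d*o[1]/d[1] if abs(d[1])>.1 else None
        out.append((o,d))
    return out
E
python3 - <<'E'
from h import *
T=np.load('T6.npy'); w=cam('wrist',T); Ti=np.linalg.inv(T); s=400/260
def tr(p):
    o,d=ray(w,(186+p[0]/s,191+p[1]/s)); return Ti[:3,:3]@o+Ti[:3,3],Ti[:3,:3]@d
# key point (a=toward tool +x across, z along key), pivot at tool (0,0,-.0188), key z0=pivot
# model: tool x = a cos t - (z-z0) sin t ; tool z = -.0188 - (a sin t + (z-z0) cos t)
from scipy.optimize import least_squares
obs=[((201,215),18,42),((203,103),18,6),((210,35),-12*0,-30)]
K,D,TT=w
def proj(P): return (pix(w,[(T@np.r_[P,1])[:3]])[0]-[186,191])*s
def res(p,o=obs[:2]):
    t,z0=p; r=[]
    for uv,a,z in o:
        a,z=a/1e3,z/1e3; P=np.array([a*np.cos(t)-(z-z0)*np.sin(t),0,-.0188-(a*np.sin(t)+(z-z0)*np.cos(t))]); r.append((proj(P)-uv)[1])
    return r
r=least_squares(res,[.5,.0305],x_scale=[.1,.01]); print(r.x,r.fun)
t,z0=r.x
for a,z in((18,42),(18,6),(20,6),(20,0),(12,-27),(10,-30),(-10,-30)):
    a,z=a/1e3,z/1e3; print(a,z,proj(np.array([a*np.cos(t)-(z-z0)*np.sin(t),0,-.0188-(a*np.sin(t)+(z-z0)*np.cos(t))])))
E
```

```text
[0.36422778 0.03185819] [-1.05160325e-12 -3.55271368e-13]
0.018 0.042 [201.42977733 215.        ]
0.018 0.006 [201.499997 103.      ]
0.02 0.006 [201.50374209  96.92922972]
0.02 0.0 [201.51311058  81.87033452]
0.012 -0.027 [201.53564188  45.7468682 ]
0.01 -0.03 [201.53593451  45.31932801]
-0.01 -0.03 [201.50473403  96.02061761]
```

```bash
cat > tilt.py <<'E'
from h import *
from scipy.optimize import least_squares
def fit(T,org,s,obs):
    w=cam('wrist',T)
    def rows(p):
        t,z0=p; q=[]
        for v,a,z in obs:
            a,z=a/1e3,z/1e3-z0; P=[a*np.cos(t)-z*np.sin(t),0,-.0188-(a*np.sin(t)+z*np.cos(t)),1]; q.append((pix(w,[(T@P)[:3]])[0,1]-org)*s-v)
        return q
    r=least_squares(rows,[.5,.0305],x_scale=[.1,.01]); return r.x,np.round(r.fun,1)
E
python3 - <<'E'
from tilt import *
T=np.load('T6.npy'); s=400/260
print(fit(T,191,s,[(215,18,42),(103,18,6),(80,20,0),(34,11,-30)]))
print(fit(T,191,s,[(215,18,42),(80,20,0),(34,11,-30)]))
# profile of column through key
I=cv2.imread('pics/w6.png').astype(int); 
print([(r,I[r,310:325].mean(0).astype(int).sum()) for r in range(205,340,2)])
print(goto([.5348,.0348,.18]))
E
```

```text
(array([0.40213654, 0.03241274]), array([ 1.6, -2.6, -1.3,  2. ]))
(array([0.40419582, 0.03268701]), array([ 0.8, -2.1,  1.2]))
[(205, np.int64(223)), (207, np.int64(325)), (209, np.int64(325)), (211, np.int64(326)), (213, np.int64(375)), (215, np.int64(377)), (217, np.int64(375)), (219, np.int64(375)), (221, np.int64(377)), (223, np.int64(377)), (225, np.int64(377)), (227, np.int64(377)), (229, np.int64(379)), (231, np.int64(378)), (233, np.int64(379)), (235, np.int64(380)), (237, np.int64(379)), (239, np.int64(380)), (241, np.int64(383)), (243, np.int64(382)), (245, np.int64(384)), (247, np.int64(385)), (249, np.int64(521)), (251, np.int64(525)), (253, np.int64(373)), (255, np.int64(385)), (257, np.int64(259)), (259, np.int64(380)), (261, np.int64(381)), (263, np.int64(383)), (265, np.int64(383)), (267, np.int64(384)), (269, np.int64(382)), (271, np.int64(384)), (273, np.int64(385)), (275, np.int64(385)), (277, np.int64(385)), (279, np.int64(385)), (281, np.int64(387)), (283, np.int64(388)), (285, np.int64(385)), (287, np.int64(387)), (289, np.int64(385)), (291, np.int64(385)), (293, np.int64(385)), (295, np.int64(387)), (297, np.int64(385)), (299, np.int64(387)), (301, np.int64(386)), (303, np.int64(387)), (305, np.int64(385)), (307, np.int64(388)), (309, np.int64(385)), (311, np.int64(386)), (313, np.int64(385)), (315, np.int64(385)), (317, np.int64(385)), (319, np.int64(385)), (321, np.int64(385)), (323, np.int64(373)), (325, np.int64(381)), (327, np.int64(389)), (329, np.int64(428)), (331, np.int64(438)), (333, np.int64(415)), (335, np.int64(363)), (337, np.int64(335)), (339, np.int64(324))]
[ 0.1676 -0.2706 -0.0018]
```

```bash
python3 - <<'E'
from tilt import *
T=np.load('T6.npy')
o=[(212.5,12,-27),(249,20,6),(257.5,18,6),(328.5,18,42)]
print(fit(T,0,1,o)); print(fit(T,0,1,o[:2]+o[3:]),fit(T,0,1,[(206,11,-30)]+o[1:]))
E
```

```text
(array([0.41516893, 0.0336225 ]), array([ 1.4,  1.1, -3.6,  1.1]))
(array([0.42130363, 0.03419321]), array([ 0. , -0.1,  0. ])) (array([0.44516629, 0.03392613]), array([ 2.3,  0. , -4.8,  2.1]))
```

```bash
python3 - <<'E'
from h import *
print(goto([.5298,.0664,.18]),arm.get_state()['q'])
E
```

```text
[ 0.1528 -0.2423 -0.0018] [ 9.21676692e-01  2.99933959e-01 -1.87415198e-01 -7.74387998e-04
 -1.08379894e+00 -1.85173671e+00]
```

```bash
python3 nudge.py '[[0.008,0.153,-0.242,0,-1.115],[0.008,0.153,-0.242,0,-1.115],[0.008,0.153,-0.242,0,-1.115],[0.008,0.153,-0.242,0,-1.115],[0.008,0.153,-0.242,0,-1.115],[0.008,0.153,-0.242,0,-1.115],[0.008,0.153,-0.242,0,-1.115],[0.008,0.153,-0.242,0,-1.115],[0.008,0.153,-0.242,0,-1.115],[0.008,0.153,-0.242,0,-1.115],[0.008,0.153,-0.242,0,-1.115],[0.008,0.153,-0.242,0,-1.115]]'
python3 - <<'E'
from h import *
T=tool(); f=arm.grab_frame('wrist'); np.save('T7.npy',T); print(T[:3,3],arm.get_state()['ee_rot'])
w=cam('wrist',T); x,y=pix(w,[[.5348,.0348,.087]])[0].astype(int); print(x,y)
cv2.imwrite('pics/w7.png',f[:,:,::-1]); x0,y0=x-100,max(y-100,0); print(x0,y0)
cv2.imwrite('pics/c7.png',cv2.resize(f[y0:y0+190,x0:x0+200,::-1],(600,570),interpolation=2))
E
```

```text
t: 8.17
eef_pos: [0.5294, 0.0668, 0.1779]
ee_rot: [3.14, -0.0, -1.389]
force: [0.5, -0.1, -2.9]
width: 0.0117
gripper_force: 30.0
[0.52935328 0.06678777 0.177936  ] [ 3.14018378e+00 -2.53009841e-04 -1.38849918e+00]
315 193
215 93
```

View pics/c7.png

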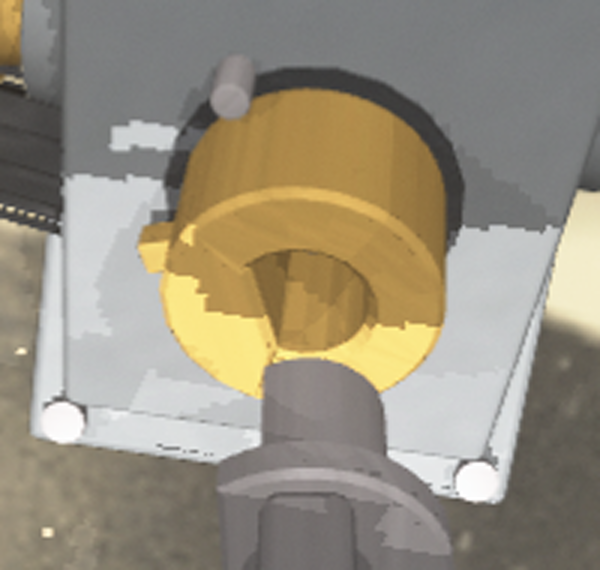

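```bash
python3 - <<'E'
from h import *
from scipy.optimize import least_squares
yaw=1.607; n=np.array([.5*np.cos(yaw),.5*np.sin(yaw),.866]); e1=np.array([np.sin(yaw),-np.cos(yaw),0]); e2=np.cross(n,e1)
w7=cam('wrist',np.load('T7.npy')); w3=cam('wrist',np.load('T3.npy'))
C7=lambda p:(215+p[0]/3,93+p[1]/3); C3=lambda p:(233+p[0]/3.5,145+p[1]/3.5)
def pl(w,uv,c): o,d=ray(w,uv); return o+d*(n@(c-o))/(n@d)
r7=[(162,290),(168,262),(205,215),(250,192),(303,185),(360,197),(405,225),(438,270),(445,300),(435,345),(385,398),(175,330),(210,375),(250,397)]
r3=[(138,255),(150,210),(180,180),(225,163),(295,188),(345,240),(373,325),(345,395),(285,412),(225,398),(165,345)]
f7=lambda c:[np.linalg.norm(pl(w7,C7(q),c)-c)-.028 for q in r7]
f3=lambda c:[np.linalg.norm(pl(w3,C3(q),c)-c)-.028 for q in r3]
for f in(f7,f3,lambda c:f7(c)+f3(c)):
    r=least_squares(f,[.535,.035,.087]); c=r.x; print(c.round(4),np.std(r.fun).round(5))
for w,a,b in((w7,C7((247,268)),C7((275,350))),(w3,C3((195,275)),C3((265,235)))):
    A,B=pl(w,a,c),pl(w,b,c); print('A,B in face mm',[(1e3*(P-c)@e1,1e3*(P-c)@e2) for P in(A,B)])
    d=np.cross(B-A,n); d/=np.linalg.norm(d); d*=np.sign(d@(A+B-2*c)); print('gamma',np.arctan2(d@e2,d@e1),'dist',d@((A+B)/2-c))
# key shank tip: left edge x=262, right 385
for p in((262,372),(385,395),(320,358)):
    o,d=ray(w7,C7(p)); print(p,(o+d*(.12-o[2])/d[2]).round(4))
print(pix(w7,[c])*1-[215,93])
E
```

```text
[0.5344 0.0353 0.0879] 0.00059
[0.5343 0.0354 0.0829] 0.0004
[0.5346 0.0355 0.0851] 0.00067
A,B in face mm [(np.float64(11.802464499045481), np.float64(-7.178335312323563)), (np.float64(4.1013734624034806), np.float64(13.253091054927193))]
gamma 0.36044170746510895 dist 0.008512206982237296
A,B in face mm [(np.float64(6.365436794564453), np.float64(11.715202216450104)), (np.float64(12.213837190475385), np.float64(-8.689981399485044))]
gamma 0.2791191251063666 dist 0.00934685457463806
(262, 372) [0.5406 0.0415 0.12  ]
(385, 395) [0.519  0.0417 0.12  ]
(320, 358) [0.5313 0.0372 0.12  ]
[[100.98675227 101.50531767]]
```

```bash
python3 - <<'E'
from h import *
print(goto([.5288,.0617,.130]),goto([.5293,.0572,.1224]))
E
```

```text
[0.0051 0.0016 0.0482] [0.0096 0.0019 0.0558]
```

```bash
python3 nudge.py '[[0.008,0.002,0.0016,0.02,-0.04],[0.008,0.004,0.0016,0.04,-0.04],[0.008,0.0051,0.0016,0.0482,-0.04],[0.008,0.0051,0.0016,0.0482,-0.04],[0.008,0.0051,0.0016,0.0482,-0.04]]' 15
python3 - <<'E'
from h import *
T=tool(); f=arm.grab_frame('wrist'); np.save('T8.npy',T); print(T[:3,3])
w=cam('wrist',T); x,y=pix(w,[[.5345,.0353,.0875]])[0].astype(int); print(x,y)
cv2.imwrite('pics/w8.png',f[:,:,::-1]); x0,y0=x-75,max(y-75,0)
cv2.imwrite('pics/c8.png',cv2.resize(f[y0:y0+150,x0:x0+150,::-1],(560,560),interpolation=2)); print(x0,y0)
E
```

```text
t: 8.63
eef_pos: [0.5293, 0.0615, 0.1309]
ee_rot: [3.141, -0.001, -1.346]
force: [-0.0, 0.1, -1.5]
width: 0.012
gripper_force: 15.0
[0.5293091  0.06154356 0.13086392]
316 224
241 149
```

View pics/c8.png

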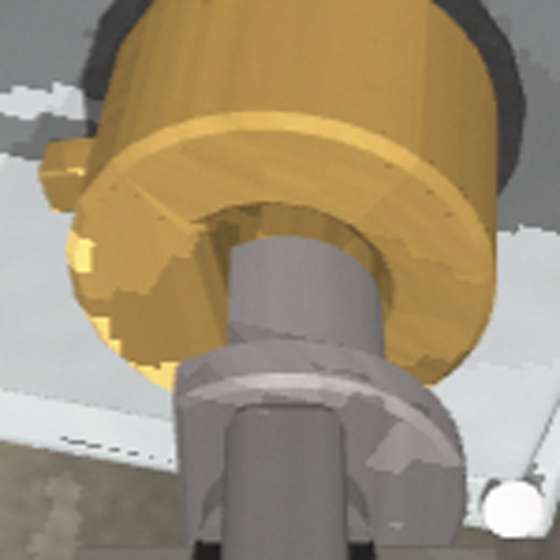

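```bash
python3 nudge.py '[[0.008,0.001,0,0.002,0],[0.008,0.002,0,0.004,0],[0.008,0.003,0.0003,0.006,0],[0.008,0.0044,0.0006,0.008,0],[0.008,0.0044,0.0006,0.008,0]]' 15
```

```text
t: 9.1
eef_pos: [0.5311, 0.0585, 0.1238]
ee_rot: [-3.137, 0.002, -1.346]
force: [-0.3, 6.2, 0.5]
width: 0.012
gripper_force: 15.0
```

```bash
python3 nudge.py '[[0.008,-0.002,0,0.001,0],[0.008,-0.004,0,0.003,0],[0.008,-0.006,0,0.005,0.02],[0.008,-0.006,0,0.007,0.04],[0.008,-0.006,0,0.007,0.04]]' 15
```

```text
t: 9.52
eef_pos: [0.53, 0.063, 0.1168]
ee_rot: [-3.138, -0.001, -1.387]
force: [2.9, -1.3, 2.4]
width: 0.0115
gripper_force: 15.0
```

```bash
python3 nudge.py '[[0.008,0.001,0,0.002,0.02],[0.008,0.002,-0.0003,0.004,0.04],[0.008,0.0035,-0.0006,0.006,0.06],[0.008,0.0048,-0.0011,0.0087,0.09],[0.008,0.0048,-0.0011,0.0087,0.09]]' 15
```

```text
t: 9.93
eef_pos: [0.5322, 0.0587, 0.1084]
ee_rot: [-3.138, 0.0, -1.478]
force: [3.1, 0.4, 5.8]
width: 0.0121
gripper_force: 15.0
```

```bash
python3 nudge.py '[[0.008,0.0017,-0.0002,0.003,0.01],[0.008,0.0035,-0.0005,0.006,0.03],[0.008,0.0052,-0.0008,0.009,0.05],[0.008,0.007,-0.001,0.0115,0.05],[0.008,0.008,-0.001,0.0135,0.05],[0.008,0.008,-0.001,0.0135,0.05]]' 25
python3 - <<'E'
from h import *
T=tool(); f=arm.grab_frame('wrist'); np.save('T9.npy',T); cv2.imwrite('pics/w9.png',f[:,:,::-1]); G=f.astype(int).sum(2)
print([(r,G[r,310:324].mean().astype(int)) for r in range(190,335,3)])
o=cam('wrist',T)
M=np.array([.5345,.0353,.0875]);n=np.array([-.018,.4997,.866]); u=np.array([-.018,-.866,.4997])
for a,z in((28,0),(20,0),(20,6),(18,6),(18,42)): print(a,z,pix(o,[M+a/1e3*u+z/1e3*n])[0])
E
```

```text
t: 10.43
eef_pos: [0.534, 0.0519, 0.0957]
ee_rot: [-3.137, 0.002, -1.526]
force: [-1.9, 6.8, 13.6]
width: 0.0117
gripper_force: 25.0
[(190, np.int64(409)), (193, np.int64(409)), (196, np.int64(409)), (199, np.int64(409)), (202, np.int64(410)), (205, np.int64(411)), (208, np.int64(411)), (211, np.int64(400)), (214, np.int64(393)), (217, np.int64(392)), (220, np.int64(393)), (223, np.int64(461)), (226, np.int64(506)), (229, np.int64(417)), (232, np.int64(385)), (235, np.int64(387)), (238, np.int64(389)), (241, np.int64(429)), (244, np.int64(428)), (247, np.int64(431)), (250, np.int64(548)), (253, np.int64(556)), (256, np.int64(432)), (259, np.int64(328)), (262, np.int64(427)), (265, np.int64(428)), (268, np.int64(428)), (271, np.int64(427)), (274, np.int64(364)), (277, np.int64(364)), (280, np.int64(364)), (283, np.int64(364)), (286, np.int64(364)), (289, np.int64(363)), (292, np.int64(363)), (295, np.int64(362)), (298, np.int64(363)), (301, np.int64(362)), (304, np.int64(362)), (307, np.int64(363)), (310, np.int64(362)), (313, np.int64(362)), (316, np.int64(362)), (319, np.int64(362)), (322, np.int64(362)), (325, np.int64(361)), (328, np.int64(361)), (331, np.int64(359)), (334, np.int64(360))]
28 0 [319.69885584 223.65117065]
20 0 [318.44172291 238.43697683]
20 6 [318.33173508 250.33770085]
18 6 [318.0248894  253.84881895]
18 42 [317.18020875 339.70041389]
```

```bash
python3 nudge.py '[[0.008,0.001,0,0.0017,0],[0.008,0.002,0,0.0034,0],[0.008,0.002,0,0.0034,0],[0.008,0.002,0,0.0034,0]]' 40
python3 - <<'E'
from h import *
T=tool(); f=arm.grab_frame('wrist'); np.save('T10.npy',T); cv2.imwrite('pics/w10.png',f[:,:,::-1]); 
o=cam('wrist',T); print(T[:3,3]); s=f[:,308:326].astype(int).mean(1)
print([(r,*s[r].astype(int)) for r in range(216,264,1)])
M=np.array([.5345,.0353,.0875]);n=np.array([-.018,.4997,.866]); u=np.array([-.018,-.866,.4997])
for a,z in((28,0),(20,0),(20,6),(18,6),(18,42)): print(a,z,pix(o,[M+a/1e3*u+z/1e3*n])[0])
E
```

```text
t: 10.82
eef_pos: [0.5344, 0.0515, 0.0945]
ee_rot: [-3.135, 0.004, -1.525]
force: [-13.1, 16.1, 36.7]
width: 0.0119
gripper_force: 40.1
[0.53442023 0.05154865 0.09450942]
[(216, np.int64(177), np.int64(141), np.int64(75)), (217, np.int64(177), np.int64(141), np.int64(74)), (218, np.int64(178), np.int64(141), np.int64(75)), (219, np.int64(178), np.int64(141), np.int64(75)), (220, np.int64(178), np.int64(141), np.int64(74)), (221, np.int64(178), np.int64(141), np.int64(75)), (222, np.int64(178), np.int64(141), np.int64(75)), (223, np.int64(177), np.int64(141), np.int64(75)), (224, np.int64(178), np.int64(141), np.int64(75)), (225, np.int64(209), np.int64(168), np.int64(90)), (226, np.int64(224), np.int64(182), np.int64(98)), (227, np.int64(223), np.int64(183), np.int64(98)), (228, np.int64(223), np.int64(182), np.int64(98)), (229, np.int64(223), np.int64(182), np.int64(98)), (230, np.int64(222), np.int64(181), np.int64(97)), (231, np.int64(185), np.int64(147), np.int64(79)), (232, np.int64(173), np.int64(138), np.int64(74)), (233, np.int64(173), np.int64(137), np.int64(73)), (234, np.i
[... 1004 characters left out ...]
 np.int64(181)), (254, np.int64(189), np.int64(181), np.int64(180)), (255, np.int64(189), np.int64(181), np.int64(180)), (256, np.int64(166), np.int64(158), np.int64(156)), (257, np.int64(147), np.int64(140), np.int64(138)), (258, np.int64(147), np.int64(140), np.int64(138)), (259, np.int64(147), np.int64(140), np.int64(138)), (260, np.int64(123), np.int64(117), np.int64(115)), (261, np.int64(105), np.int64(99), np.int64(97)), (262, np.int64(130), np.int64(124), np.int64(122)), (263, np.int64(150), np.int64(143), np.int64(142))]
28 0 [320.72026338 225.57357309]
20 0 [319.42835426 240.35459829]
20 6 [319.31055433 252.40530809]
18 6 [318.99534307 255.91170949]
18 42 [318.09049951 342.89224202]
```

```bash
python3 nudge.py '[[0.024,0,0,-0.0025,0],[0.024,0,0,-0.003,0],[0.024,0,0,-0.003,0],[0.024,-0.0055,0,-0.01,0],[0.024,-0.0055,0,-0.01,0],[0.008,-0.0055,0,-0.01,0],[0.008,-0.0055,0,-0.01,0],[0.008,-0.0055,0,-0.01,0],[0.008,-0.0055,0,-0.01,0]]' 12
```

```text
t: 11.62
eef_pos: [0.5333, 0.0542, 0.1002]
ee_rot: [-3.139, 0.0, -1.525]
force: [6.3, -0.7, -4.2]
width: 0.0119
gripper_force: 12.0
```

Now turn clockwise (positive about tool z) in increments.

```bash
python3 nudge.py '[[0.008,0,0,0,0.06],[0.008,0,0,0,0.12],[0.008,0,0,0,0.18],[0.008,0,0,0,0.24],[0.008,0,0,0,0.3],[0.008,0,0,0,0.36],[0.008,0,0,0,0.42],[0.008,0,0,0,0.42]]' 12
python3 - <<'E'
from h import *
s=arm.get_state(); print(s['moment'],s['ee_rot'],s['q'])
E
```

```text
t: 12.28
eef_pos: [0.5352, 0.0552, 0.1009]
ee_rot: [-3.137, 0.004, -1.948]
force: [9.0, 2.0, -3.9]
width: 0.016
gripper_force: 13.0
[ 0.95644062 -3.65859334  0.2852217 ] [-3.13675958  0.00398318 -1.94822139] [ 0.46795817  0.25043677 -0.46163719  0.00129308 -0.852536   -0.8462408 ]
```

```bash
python3 nudge.py '[[0.03,0,0,0,0],[0.03,0,0,0,0.02],[0.008,0,0,0,0.02],[0.008,0,0,0,0.02],[0.008,0,0,0,0.02],[0.008,0,0,0,0.08],[0.008,0,0,0,0.14],[0.008,0,0,0,0.2],[0.008,0,0,0,0.26],[0.008,0,0,0,0.32],[0.008,0,0,0,0.38],[0.008,0,0,0,0.38]]' 12
python3 - <<'E'
from h import *
T=tool(); f=arm.grab_frame('wrist'); cv2.imwrite('pics/w11.png',f[:,:,::-1]); np.save('T11.npy',T)
s=arm.get_state(); print(s['moment'],s['ee_rot'])
E
```

```text
t: 13.28
eef_pos: [0.5355, 0.054, 0.1012]
ee_rot: [-3.137, 0.005, -2.328]
force: [13.2, -3.6, -5.4]
width: 0.021
gripper_force: 12.1
[-1.67738828 -5.08846574  0.29950489] [-3.13723428  0.00456434 -2.32522764]
```

```bash
python3 nudge.py '[[0.035,0,0,0,0],[0.035,0,0,0,0.02],[0.008,0,0,0,0.02],[0.008,0,0,0,0.02],[0.008,0,0,0,0.02],[0.008,0,0,0,0.08],[0.008,0,0,0,0.14],[0.008,0,0,0,0.2],[0.008,0,0,0,0.26],[0.008,0,0,0,0.32],[0.008,0,0,0,0.38],[0.008,0,0,0,0.38]]' 15
python3 - <<'E'
from h import *
T=tool(); f=arm.grab_frame('wrist'); cv2.imwrite('pics/w12.png',f[:,:,::-1]); np.save('T12.npy',T)
s=arm.get_state(); print(s['moment'],s['ee_rot'])
E
```

```text
t: 14.33
eef_pos: [0.5354, 0.0529, 0.1014]
ee_rot: [-3.138, 0.005, -2.707]
force: [16.0, -10.3, -3.5]
width: 0.0241
gripper_force: 15.0
[-3.94500698 -6.01823225  0.40383271] [-3.13782033  0.00494228 -2.70435115]
```

```bash
python3 nudge.py '[[0.04,0,0,0,0],[0.04,0,0,0,0.02],[0.008,0,0,0,0.02],[0.008,0,0,0,0.02],[0.008,0,0,0,0.02],[0.008,0,0,0,0.02]]' 15
python3 nudge.py '[[0.008,0,0,0,0.06],[0.008,0,0,0,0.12],[0.008,0,0,0,0.18],[0.008,0,0,0,0.18]]' 
python3 nudge.py '[[0.008,0,0,0,0.06],[0.008,0,0,0,0.12],[0.008,0,0,0,0.18],[0.008,0,0,0,0.18]]' 
python3 - <<'E'
from h import *
s=arm.get_state(); print(s['moment'],s['ee_rot'],s['q'])
E
```

```text
t: 14.88
eef_pos: [0.5337, 0.052, 0.101]
ee_rot: [-3.138, 0.001, -2.723]
force: [12.3, -14.3, -1.2]
width: 0.0255
gripper_force: 13.2
t: 15.22
eef_pos: [0.535, 0.0525, 0.1013]
ee_rot: [-3.138, 0.005, -2.906]
force: [16.2, -13.7, -3.7]
width: 0.0279
gripper_force: 16.8
t: 15.55
eef_pos: [0.5364, 0.053, 0.1019]
ee_rot: [-3.14, 0.008, -3.085]
force: [18.9, -12.3, -3.3]
width: 0.0318
gripper_force: 22.4
[-4.78318584 -7.2398699   1.01978084] [-3.13960749  0.00772483 -3.08504323] [ 0.46593866  0.24978818 -0.4617795   0.00650007 -0.8529428  -1.9844534 ]
```

```bash
python3 nudge.py '[[0.008,0,0,0,0],[0.008,0,0,0,0],[0.038,0,0,0,0],[0.04,0,0,0,0],[0.042,0,0,-0.002,0],[0.045,0,0,-0.006,0],[0.045,0,0,-0.02,0],[0.05,0,0,-0.05,0],[0.06,0,0,-0.09,0],[0.06,0,0,-0.1,0],[0.06,0,0,-0.1,0]]'
python3 - <<'E'
from h import *
T=tool(); f=arm.grab_frame('wrist'); cv2.imwrite('pics/w13.png',f[:,:,::-1]); np.save('T13.npy',T); w=cam('wrist',T)
print(T[:3,3],arm.get_state()['ee_rot'])
M=np.array([.5345,.0353,.0875]);n=np.array([-.018,.4997,.866])
print(pix(w,[M,M+.042*n,M-.03*n]))
hsv=cv2.cvtColor(f,cv2.COLOR_RGB2HSV); m=((hsv[...,0]>12)&(hsv[...,0]<30)&(hsv[...,1]>110)).astype(np.uint8)*255
# text thumbnail
u=pix(w,[M])[0].astype(int); g=hsv[max(0,u[1]-66):u[1]+66:4,u[0]-80:u[0]+80:2]
for r in g: print(''.join('#' if (12<p[0]<30 and p[1]>110) else ('.' if p[2]<90 else ('o' if p[1]<35 else ' ')) for p in r))
E
```

```text
t: 16.47
eef_pos: [0.5325, 0.0543, 0.2036]
ee_rot: [3.14, 0.004, -3.085]
force: [0.1, 0.2, 0.1]
width: 0.0593
gripper_force: 0.0
[0.53247253 0.05429509 0.20359503] [ 3.14034709e+00  1.06406889e-03 -3.08541192e+00]
[[288.74245842 235.36117411]
 [320.87331307 254.30230053]
 [270.16690989 224.40793738]]
oooooooooooooooooooooooooooooooooooooooooooooooooooooooooooooooooooooooooooooooo
oooooooooooooooooooooooooooooooooooooooooooooooooooooooooooooooooooooooooooooooo
oooooooooooooooooooooooooooooooooooooooooooooooooooooooooooooooooooooooooooooooo
ooooooooooooooooooooooooooooo....ooooooooooooooooooooooooooooooooooooooooooooooo
oooooooooooooooooooooo..................oooooooooooooooooooooooooooooooooooooooo
ooooooooooooooooooo......#############.....ooooooooooooooooooooooooooooooooooooo
ooooooooooooooooo.... #####################..ooooooooooooooooooooooooooooooooooo
ooooooooooooooo....#############################oooooooooooooooooooooooooooooooo
ooooooooooooo....################################## oooooooooooooooooooooooooooo
oooooooooooo... ######################################ooooooooooooooo
[... 1136 characters left out ...]
oooooooo 
ooooooooooooooo###      o#################ooo ### ooooooooooooooooooooooooooooo 
ooooooooooooooooo    #ooooo##############    ###ooooooooooooooooooooooooooooooo 
ooooooooooooooooooooooooooooooo######     ## oooooooooooooooooooooooooooooooooo 
ooooooooooooooooooooooooooooooooooooooooooooooooooooooooooooooooooooooooooooooo 
oooooooooooooooooooooooooooooooooooooooooooooooooooooo                          
oooooooooooooooooooooooooooooooooooooooooooo                                    
oooooooooooooooooooooooooooooooooo..... o..                                     
ooooooooooooooooooooooooo.............oo .o                                     
ooooooooooooo.....oooooo.............. o .
```

```bash
python3 - <<'E'
from h import *
M=np.array([.5345,.0353,.0875]);yaw=1.607; n=np.array([.5*np.cos(yaw),.5*np.sin(yaw),.866]); e1=np.array([np.sin(yaw),-np.cos(yaw),0]); e2=np.cross(n,e1)
w3=cam('wrist',np.load('T3.npy'));w7=cam('wrist',np.load('T7.npy'));w13=cam('wrist',np.load('T13.npy'))
C7=lambda p:(215+p[0]/3,93+p[1]/3); C3=lambda p:(233+p[0]/3.5,145+p[1]/3.5); C13=lambda c,r:(288-80+2*c,235-66+4*r)
for h in(-.02,-.026,-.032):
  c=M+h*n; o=[]
  for w,uv in((w3,C3((212,118))),(w7,C7((148,247))),(w13,C13(15.5,24.2)),(w3,C3((412,140)))):
    q,d=ray(w,uv); P=q+d*(n@(c-q))/(n@d)-c; o.append((round(np.arctan2(P@e2,P@e1),3),round(1e3*np.hypot(P@e2,P@e1),1)))
  print(h,o)
f=cv2.imread('pics/w13.png'); G=cv2.cvtColor(f,cv2.COLOR_BGR2HSV)
for r in range(255,282,2): print(r,''.join('#' if (12<p[0]<30 and p[1]>110) else ('.' if p[2]<90 else ('o' if p[1]<35 else ' ')) for p in G[r,225:300]))
# key: bar top corners & collar - key flat edge: bar outline
m=((G[...,1]<40)&(G[...,2]>60)).astype(np.uint8)
for r in range(200,290,3): print(r,''.join('%x'%(v//16) for v in G[r,262:345:1,2]))
E
```

```text
-0.02 [(np.float64(0.284), np.float64(36.5)), (np.float64(0.217), np.float64(35.6)), (np.float64(-0.874), np.float64(36.8)), (np.float64(-1.012), np.float64(40.5))]
-0.026 [(np.float64(0.405), np.float64(37.0)), (np.float64(0.343), np.float64(37.7)), (np.float64(-0.786), np.float64(36.9)), (np.float64(-0.995), np.float64(37.0))]
-0.032 [(np.float64(0.521), np.float64(38.0)), (np.float64(0.453), np.float64(40.4)), (np.float64(-0.699), np.float64(37.3)), (np.float64(-0.975), np.float64(33.5))]
255 ooooooooooooooooo..######################################## ooooooooooooooo
257 ooooooooooooooooo ########################################## oooooooooooooo
259 ooooooooooooooooo ############################################ oooooooooooo
261 ooooooooooooooooo ############################################# ooooooooooo
263 ooooooooooooooo ########     ################################### oooooooooo
265 oooooooooooo #####            oo################################## oooooo  
267 oooooooooooooo #            oooooo #################################   ##  
269 oooooooooooooooo         # oooooooooo##
[... 2456 characters left out ...]
 cddccccccccccccccccccccccccccceccdbfffffffecab9877788888889aaaaaaaaaaaaaaaaaa989ddd
269 ccccdcdcccccccccccccccccccfffffffffefffffeddddddddb8777788889abbbbbbbbbbaaaaaaa8add
272 eeeedccccccbccccdccffffffffffffffffeedddddddddddddddeeea8787889abbaaaaaaaaaaa89cddd
275 eeeeeeeeeeeefffffffffffffeeeeeeeeeeeeeeeeeedddeeeeeeeeeeeeeda8889abaaaaaa98bdedddee
278 eeeeeeeeeeeeeeeeeeeeeeeeeeeeeeeeeeeeeeeeeeeeeeeeeeeeeeeeeeeeeeedb9abba9beeeeeeeeeee
281 eeeeeeeeeeeeeeeeeeeeeeeeeeeeeeeeeeeeeeeeeeeeeeeddddbaa998889999aa999999999a99999999
284 eeeeeeeedddddddddddddeeeeeeeeeeeeddddededdca9888aaaaaa99989888999998888899999988888
287 eeeeeeeedddddddcccccccd8dff94445efffffeeddcbbaaaaaaaa9999aa999999988888889998888889
```

```bash
python3 nudge.py '[[0,-0.0013,0.0014,0.02,0],[0,-0.0013,0.0014,0.02,0],[0,-0.0013,0.0014,0.03,0],[0,-0.0013,0.0014,0.04,0],[0,-0.0013,0.0014,0.05,0],[0,-0.0013,0.0014,0.055,0],[0,-0.0013,0.0014,0.06,0],[0,-0.0013,0.0014,0.062,0],[0,-0.0013,0.0014,0.064,0],[0,-0.0013,0.0014,0.066,0],[0,-0.0013,0.0014,0.068,0],[0,-0.0013,0.0014,0.07,0]]' 10
python3 nudge.py '[[0,0,0,0.001,0],[0,0,0,0.002,0],[0,0,0,0.002,0]]'
```

```text
t: 17.52
eef_pos: [0.5333, 0.0554, 0.1304]
ee_rot: [3.141, 0.001, -3.086]
force: [-0.6, 0.8, -0.3]
width: 0.0005
gripper_force: 0.1
t: 17.77
eef_pos: [0.5337, 0.0554, 0.1293]
ee_rot: [-3.142, 0.001, -3.085]
force: [-1.3, -0.4, 6.9]
width: 0.0003
gripper_force: 3.1
```

```bash
python3 nudge.py '[[0,0,0,0.001,0],[0,0,0,0.002,0],[0,0,0,0.003,0],[0,0,0,0.003,0],[0,0,0,0.003,0]]'
python3 nudge.py '[[0,0,0,-0.01,0],[0,0,0,-0.04,0],[0,0,0,-0.08,0],[0,0,0,-0.08,0],[0,0,0,-0.08,0]]'
python3 - <<'E'
from h import *
T=tool(); f=arm.grab_frame('wrist'); cv2.imwrite('pics/w14.png',f[:,:,::-1]); w=cam('wrist',T); print(T[:3,3])
G=cv2.cvtColor(f,cv2.COLOR_RGB2HSV)
M=np.array([.5345,.0353,.0875]);n=np.array([-.018,.4997,.866]); print(pix(w,[M,M+.042*n]))
for r in range(218,290,4): print(r,''.join('%x'%(v//16) for v in G[r,262:350,2]))
for r in range(255,275,3): print(r,''.join('#' if (12<p[0]<30 and p[1]>110) else ('.' if p[2]<90 else ('o' if p[1]<35 else ' ')) for p in G[r,225:300]))
E
```

```text
t: 18.18
eef_pos: [0.5344, 0.0554, 0.1285]
ee_rot: [-3.142, 0.004, -3.084]
force: [-7.0, 0.2, 22.5]
width: 0.0003
gripper_force: 10.0
t: 18.6
eef_pos: [0.5345, 0.0559, 0.208]
ee_rot: [3.14, 0.005, -3.086]
force: [-0.8, -0.1, -0.7]
width: 0.0005
gripper_force: 0.0
[0.53451101 0.05593634 0.2079509 ]
[[286.73980209 230.233456  ]
 [318.18882494 248.27493126]]
218 ccffea999efcaa899998889899888888888888998887789999999989bffedddddddddddeeeeeeeeeeeeeeecd
222 ccba99beffebaa8889999999998999989999989899999999888777889fffdddddddddddddeeeeeeeeeeeeebd
226 ccfe9beffffcaaaaa887788899999999999999999999999aabbaaa98afffdddddddddddddeeeeeeeeeeeedbd
230 ccfffea8befcaaaaaaa98778788888899999999999aabbbbbaaaaaaa98cddddddddddddddeeeeeeeeeeeedbd
234 beeeeeeb987aaaaaaaaa9998877877888888889abbbbbbbbbbbbbbbaaaa98cddddddddddddeeeeeeeeeeeccd
238 ccfffffecca989aaaaaa999aba8777887788888889abbbbbbbbbaaaaaaaaa98acdddddddddddddddddeeeccd
242 ccccccdddccddcb89aaaa989aaaa9877788888888888abbbbbbbbbaabaaaaaa989cddddddddddddddddddbde
246 ccccccccccccddddcb89aaaaaa9aaaa9777778887888889abbbbbaaaaaaaaaaaaa988cdddddddddddddddbd
[... 791 characters left out ...]
aaaaaaaaaaa99999aaaaaaaa999999aaa99999aaaaaaaaa
286 cd84444444544444444556fffa554fffffffeedbbabbabbbbaaaaa9aaaaa9aaaa98999aaaaaaa999999aaaaa
255 oooooooooooooooo ###    ##################################### ooooooooooooo
258 ooooooooooooo #####         ##################################  ooooooooooo
261 oooooooooooo ######        ooooo ##########      #################  #######
264 ooooooooooooooo  #       oooooooooo  ##             #######               #
267 oooooooooooooooooooo   oooooooooooooooooo ####                    ####  ooo
270 ooooooooooooooooooooooooooooooooooooooooooooooooo             ooooooooooooo
273 ooooooooooooooooooooooooooooooooooooooooooooooooooooooooooooooooooooooooooo
```

```bash
python3 -c "
from station import arm
print(arm.job_done())"
```

```text
the job is handed in; nothing more can be done
None
```

I put the D key fully into the valve, turned it clockwise to the stop, let go of it there and handed the job in at about 19 s, leaving the square key untouched; the verdict was not shown, so the seating and the stop rest on my own camera and force readings.

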